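# Close the hold-down of a tube jig and lock it from behind by feel

## Robot

A 6-joint arm with a two-finger parallel gripper is mounted at the origin on the work surface; the furniture and walls round the work are solid. World frame = base frame: x ahead of the robot, y to its left, z up, the work surface at z = 0. Lengths are in m, angles in rad, forces in N, time in s.
With the tool pointing down it reaches from about 0.375 to 0.825 m from the base axis. Payload 5.5 kg.
Tool frame: the origin (TCP) lies midway between the tips of the shut fingers; the grasp point (between the pads) lies manip.pinch_z behind it (manip.pinch_z is the distance from the TCP to the grasp point, in m); z points along the fingers, x is the direction in which the jaws open and shut, and the axes are right-handed (so a half turn about z gives the same grasp; the last joint's range is limited). The gripper opens to 85 mm and grips with 20 to 120 N. Pads are 22 mm wide; open, the fingers measure 114 mm over their backs; the gripper's body (76 mm by 85 mm) begins 54 mm behind the grasp point. The pads swing forward as they close: fully open they stand 13 mm farther back than shut.
Start: joints at [1.23, 0.314, -0.047, 1.21, 0, 1.571], TCP at [0.201, 0.565, 0.199] pointing down, gripper open.
Joint ranges: [-2.67, 2.67], [-0.69, 1.73], [-1.03, 1.25], [-2.08, 2.16], [-1.42, 1.45], [-3.14, 3.14]. Speed limits (rad/s): [2.39, 2.39, 3.01, 3.14, 3.14, 3.14].

## Interface

Orientations are given as a rotation vector (axis times angle).
In Python, from plant import manip gives the robot as it stands.
- The arm moves only by the tool apply_moves, never from a script. Its argument "series" is a list of rows, each a list of 5 numbers: the finger opening in m, from 0 to 0.0854, then the shift along the tool's x, y, z in m, then the turn about the tool's z in degrees. A call has 1 to 20 rows; each row is the pose to reach, as a shift and turn from the pose measured when the call began, along the tool's axes at that moment; what a row does not reach only later rows make up. A row lasts 1/8 s, in which the tool goes at most 62.5 mm and 10.7 degrees, less where a joint would pass 70% of its speed; a pose out of reach is approached as far as the arm can. A call with a gripper value outside its range is refused whole. The fingers move at their own pace and stop on an object; "newtons" is the grip in N (left out, the last holds). Time passes only in rows, so rows that repeat a pose let the fingers close. It gives the time, the measured TCP pose, the force and the opening at its end, in the units of the state.
- manip.get_obs(): the state, without advancing time (a new reading comes with each control period).
- manip.capture(name): name is "scene" or "top" or "wrist"; returns the picture (480x640x3 uint8, red, green, blue); there is no depth.
- manip.camera_model(name): a dict with "fx", "fy", "cx", "cy" (pixels), "cam_to_world" (4x4, takes a point from camera to world coordinates). Camera axes: x right, y down, z forward; pixel columns grow to the right and rows downward; lengths in m; the calibration is good to about 2 mm. A picture is of the moment at which its call begins: read the wrist's pose just before it. camera_model takes no time and is no camera call; for the wrist camera it gives the pose at the moment of the call.
- manip.close_job(): hands the job in, once; it reports no verdict.
The state is a dict: "time": time; "q": joint angles; "qvel": joint speeds; "joint_torque": joint torques, N m; "ee_pos": TCP position; "ee_rot": TCP orientation; "ft_force": force on the tool from outside, world axes, zero at the start; "wrist_torque": the same for the moment, N m; "width": opening from 0.0 (shut) to 1.0 (fully open).
Only numpy, scipy, OpenCV 4.12 (cv2) and the standard library are available. Lean on these libraries where they do the work, as an engineer would, in place of code of your own. Each camera call takes 0.05 s, during which the arm holds its last target.

## Task

Close the jig's hinged hold-down plate fully over the tube, then take the loose lock pin and feel with its nose, through the slot at the back of the plate, for the hole in the bar behind it, and push the pin in until its grip sits against the plate. Feel gently: the jig only stands on the bench and must not be pushed along, and the pin must never be rammed hard against it.

Things in the scene. Friction and masses are not known exactly. Their poses are not given: they have to be found in the camera images.
- jig: Grey steel tube jig, 134 (x) x 180 (y) mm, 82 mm high when shut, about 5 kg, standing loose on the bench. Origin on the bench under its middle; x points to its back (away from the robot at yaw 0), y along the tube, z up. Its top plate is hinged along y at x = -56, z = 78 mm; when shut the plate's flat top is at z = 82 mm, x = -50 to 50, y = -52 to 52 mm.
- hold_plate (a joint): Angle of the hinged hold-down plate, rad: 0 = shut flat, about 0.3 to 0.6 at the start. A stiff hinge: the plate stays where it is left; 3 to 10 N down on its back half closes it.
- plate_edge (a point): Point on the hold-down plate's top face, 12 mm before its back edge, mid-width, 94 mm from the hinge axis; moves with the plate.
- slot_mid (a point): Middle of the level slot, at jig x = 50, y = 0, z = 45 mm, on the outer face of the 6 mm thick tongue that is bent down from the plate's back edge (tongue z = 22 to 80, y = -52 to 52 mm when shut). The slot is 18 mm high and runs from y = -30 to 30 mm. This point is fixed to the jig: it is the slot's middle only when the plate is shut. Axes as the jig's.
- bar_face (a point): Point at jig x = 42, y = 0, z = 45 mm on the flat face of the steel bar behind the slot, facing the jig's +x, 8 mm in from the tongue's outer face. In it is one round hole along x, 13.5 mm wide with a 2 mm bevel, 28 mm deep, at z = 45 mm. Its y differs every time and is not measured: anywhere from -22 to 22 mm; elsewhere the bar is solid. It does not move in the jig.
- tube_center (a point): Middle of the rusty square tube (30 x 170 x 30 mm) that lies loose in the jig under the plate, along the jig's y. Leave it there.
- pin_grip (a point): Centre of the grip of the loose lock pin: a black square bar 21 x 21 x 60 mm with rounded edges, lying flat on the bench, long side along the pin's x. From the middle of its -x end stands a round steel shank, 12 mm thick, 36 mm long, the last 7 mm a cone narrowing to 6 mm. 0.1 kg. Fully home the grip's -x end touches the tongue: grip centre at jig x = 80, z = 45 mm.
- pin_tip (a point): Tip of the lock pin's nose, on its axis, 66 mm from the grip centre along the pin's -x; axes as the pin's. Fully home it is at jig x = 14 mm, the pin's x along the jig's x.
There are look-alikes about, which are no part of the job. What is shaped like the part that bears pin_grip but turquoise is not meant.

How it is judged:
On the way, in this order (a step that is already met when the one before it is completed fails the run):
1. the hold-down plate is shut (value of joint hold_plate below 0.03 rad), for 0.2 s.
2. the nose of the pin is in the hole, at least 6 mm past the face of the bar (x of pin_tip in the frame of jig between 0.008 and 0.036 m and z of pin_tip in the frame of jig between 0.038 and 0.052 m and angle between the x axis of pin_tip and the x axis of jig, either way round below 0.25 rad and value of joint hold_plate below 0.03 rad), for 0.1 s.
At the end, for the whole second after the job is handed in: The hold-down plate is shut (under 0.03 rad); the pin is let go and sits in the bar's hole through the slot, its nose within 4.5 mm of fully home (grip against the tongue, slight droop allowed), its axis within 0.2 rad of the jig's x; the tube still lies in the jig; the jig is at rest (value of joint hold_plate below 0.03 rad and x of pin_tip in the frame of jig between 0.008 and 0.0185 m and y of pin_tip in the frame of jig between -0.028 and 0.028 m and z of pin_tip in the frame of jig between 0.038 and 0.052 m and angle between the x axis of pin_tip and the x axis of jig, either way round below 0.2 rad and distance between tube_center and jig below 0.045 m and linear speed of jig below 0.01 m/s); the robot touches nothing.
It fails at once if the jig is pushed more than 12 mm from where it stood (distance of jig from where it was at the start of the episode above 0.012 m).
It fails at once if the pin is pressed against the jig with more than 40 N (contact force between pin and jig above 40 N).
It also fails if it takes over 64 s, if anything falls off the work surface, if the arm or the gripper's body presses on something with over 40 N, if the wrist force passes 120 N, or if a joint passes its speed limit or range.

## Working session

There is one attempt and no reset: what is moved stays moved. The work goes in short steps, Python scripts to look and compute and a tool call to move; the robot and the scene stay as the last step left them, time stands still between calls to the robot, and variables do not carry over. Pictures are saved under pics/ and viewed, and the job is handed in when it is done.

Besides the shell and the picture viewer there is one more tool, called after "Emit:" in YAML: its name, and indented under it one key for each argument. apply_moves: Moves the arm, as the interface text tells. Its arguments: {"type":"object","properties":{"series":{"type":"array","items":{"type":"array","items":{"type":"number"}}},"newtons":{"type":"number"}},"required":["series"]}

```bash
ls; mkdir -p pics
python3 - <<'E'
from plant import manip
import cv2
o=manip.get_obs(); print(o); print(manip.pinch_z)
for n in ["scene","top","wrist"]:
    m=manip.camera_model(n); print(n,m)
    cv2.imwrite(f"pics/{n}0.png",manip.capture(n)[:,:,::-1])
E
```

```text
pics
{'time': 0.0, 'q': array([ 1.22997796e+00,  3.14251708e-01, -4.80730476e-02,  1.21021216e+00,
        8.07076124e-06,  1.57084143e+00]), 'qvel': array([ 0.00138792,  0.00098119,  0.00076705,  0.00104399, -0.0003685 ,
        0.00080073]), 'joint_torque': array([ 2.28279850e-05, -5.39584386e+01,  3.39757812e+01,  1.91026070e-02,
       -9.27468977e-05,  1.97710460e-05]), 'ee_pos': array([0.20033847, 0.56488683, 0.19792187]), 'ee_rot': array([ 2.56521477e+00,  1.81190645e+00, -2.23972842e-03]), 'ft_force': array([-0.15515849, -0.24309803, -0.63020826]), 'wrist_torque': array([-0.02120311,  0.04787948, -0.00720824]), 'width': 1.0037459783171894}
0.0187
scene {'fx': 621.796987993866, 'fy': 621.796987993866, 'cx': 327.7907048151306, 'cy': 239.28114257661062, 'cam_to_world': array([[ 0.57112944, -0.57925472,  0.58161424,  0.011694  ],
       [-0.82083663, -0.39766862,  0.40998402, -0.13109643],
       [-0.00619545, -0.71156422, -0.70259375,  0.66465272],
       [ 0.        ,  0.        ,  0.        ,  1.        ]])}
top {'fx': 551.8780929345684, 'fy': 551.8780929345684, 'cx': 319.9459860336521, 'cy': 246.68883335774817, 'cam_to_world': array([[ 0.00638986, -0.99174513,  0.12806549,  0.3697485 ],
       [-0.99984751, -0.00425503,  0.01693651,  0.18004335],
       [-0.01625178, -0.12815418, -0.99162109,  1.00611154],
       [ 0.        ,  0.        ,  0.        ,  1.        ]])}
wrist {'fx': 417.830931990157, 'fy': 417.830931990157, 'cx': 325.2085645895718, 'cy': 233.74306603738188, 'cam_to_world': array([[ 0.33509458,  0.90844361,  0.24988365,  0.13693777],
       [ 0.94218113, -0.32238489, -0.09144774,  0.58784881],
       [-0.0025164 ,  0.2660793 , -0.96394786,  0.37431489],
       [ 0.        ,  0.        ,  0.        ,  1.        ]])}
```

View pics/scene0.png

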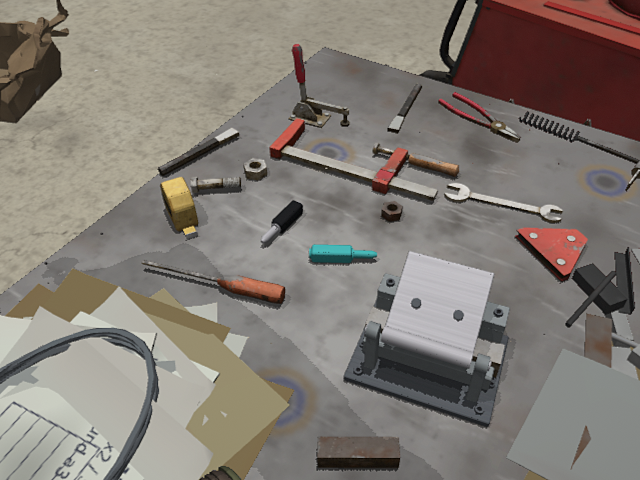

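View pics/top0.png

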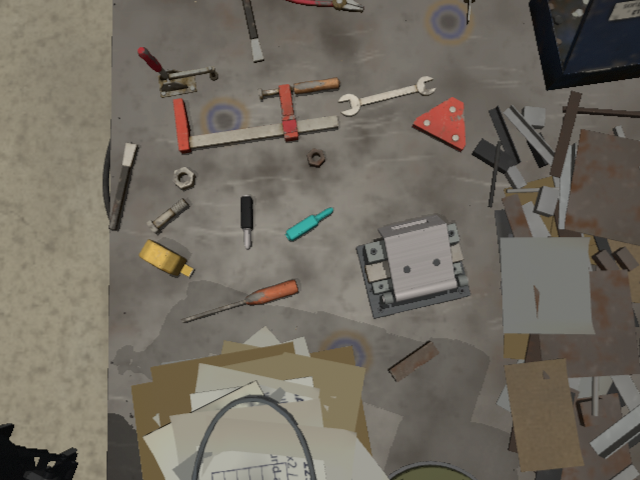

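View pics/wrist0.png

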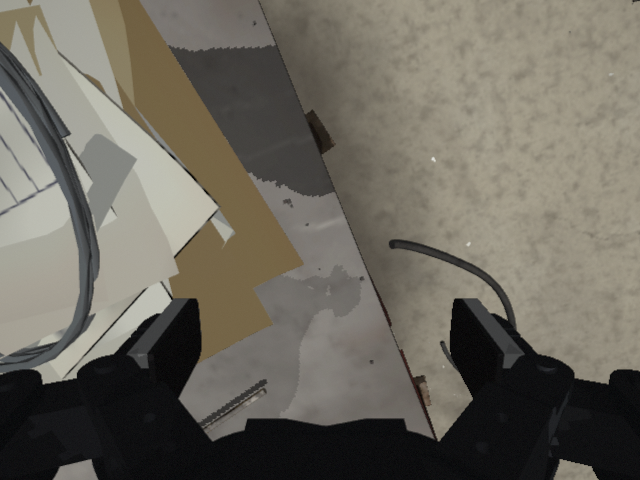

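Run:
```python
import cv2
t=cv2.imread("pics/top0.png"); s=cv2.imread("pics/scene0.png")
cv2.imwrite("pics/tj.png",cv2.resize(t[200:330,345:485],None,fx=4.5,fy=4.5,interpolation=cv2.INTER_CUBIC))
cv2.imwrite("pics/sj.png",cv2.resize(s[240:430,335:525],None,fx=3.1,fy=3.1,interpolation=cv2.INTER_CUBIC))
a=cv2.resize(t[185:255,215:285],None,fx=5.6,fy=5.6,interpolation=cv2.INTER_CUBIC)
b=cv2.resize(s[190:260,250:320],None,fx=5.6,fy=5.6,interpolation=cv2.INTER_CUBIC)
cv2.imwrite("pics/pin.png",cv2.hconcat([a,b]))
```

```text
(no output)
```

View pics/tj.png

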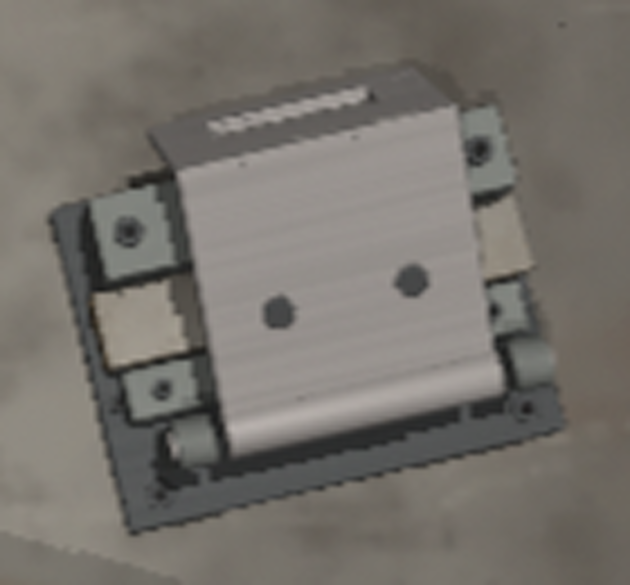

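View pics/sj.png

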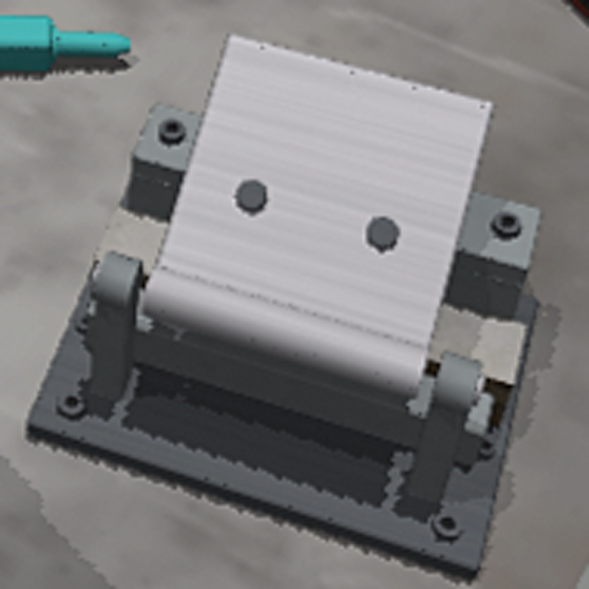

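View pics/pin.png

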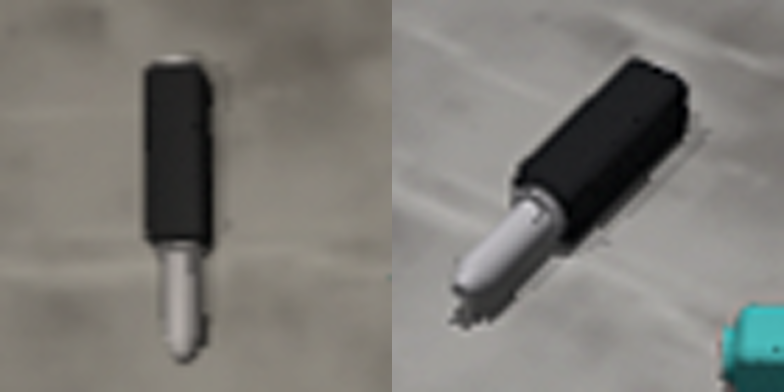

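```bash
cat > h.py <<'E'
import numpy as np
from scipy.optimize import least_squares
from scipy.spatial.transform import Rotation as R
def proj(m,P):
    T=np.linalg.inv(m["cam_to_world"]); p=np.atleast_2d(P)@T[:3,:3].T+T[:3,3]
    return np.c_[m["fx"]*p[:,0]/p[:,2]+m["cx"],m["fy"]*p[:,1]/p[:,2]+m["cy"]]
def unproj(m,uv,z):
    d=m["cam_to_world"][:3,:3]@np.array([(uv[0]-m["cx"])/m["fx"],(uv[1]-m["cy"])/m["fy"],1]); o=m["cam_to_world"][:3,3]
    return o+d*(z-o[2])/d[2]
def tf(p,P):
    c,s=np.cos(p[2]),np.sin(p[2]); P=np.array(P); return np.c_[p[0]+c*P[:,0]-s*P[:,1],p[1]+s*P[:,0]+c*P[:,1],P[:,2]]
E
python3 - <<'E'
from h import *
from plant import manip
cm={n:manip.camera_model(n) for n in("top","scene")}
def pts(th):
    f=lambda y:(-.056+.106*np.cos(th)-.004*np.sin(th),y,.078+.106*np.sin(th)+.004*np.cos(th))
    return [f(.052),f(-.052),(-.067,.09,0),(-.067,-.09,0)]
obs={"top":[(384.6,237.8),(446.8,224),(374.3,318.4),(470.1,295.1)],"scene":[(409.2,251.9),(493.1,273.2),(344.7,381),(487.6,426.5)]}
res=lambda p:np.concatenate([(proj(cm[n],tf(p,pts(p[3])))-obs[n]).ravel() for n in obs])
s=least_squares(res,[.35,.03,.2,.4],loss="soft_l1"); print(s.x,s.fun.round(1))
G=[(-.066,0,0.0),(.03,.0105,.0105),(.03,-.0105,.0105),(-.03,.0105,.0105),(-.03,-.0105,.0105)]
P=np.array(G)+[0,0,.0105]
so=np.array([(262.1,241.8),(292.9,201.1),(302.7,206.4),(272.5,222.1),(281.4,227.9)])
to=np.array([(247.7,248.9),(240.9,196.6),(252,196.6),(240.9,228),(252,228)])
r=lambda p:np.r_[(proj(cm["scene"],tf(p,P))-so).ravel(),(proj(cm["top"],tf(p,P))-to).ravel()]
s2=least_squares(r,[.45,.3,0],loss="soft_l1"); print(s2.x,s2.fun.round(1))
j=s.x
for n in obs: print(n,proj(cm[n],tf(j,[(.05,.052,.082),(.05,-.052,.082)])).round(0))
E
```

```text
[0.46186856 0.02940572 0.23625328 0.3862681 ] [ 0.8  5.9  1.1  5.1 -1.7 -3.4 -0.8 -2.9 -2.6  5.7 -0.1  7.5  0.2 -5.4
  1.9 -3.3]
[0.55855836 0.33027449 0.03309882] [-0.1  0.4  0.1 -2.4  1.3 -2.9 -2.2 -1.5  0.  -2.2  0.3  0.6  0.   0.2
  0.4 -0.1  0.3  1.2  0.8  0.9]
top [[382. 242.]
 [442. 228.]]
scene [[406. 274.]
 [489. 297.]]
```

Run:
```python
from h import *
from plant import manip
cm={n:manip.camera_model(n) for n in("top","scene")}
for z in(0,.01):
  for n,uv in [("top",(374.3,318.4)),("top",(470.1,295.1)),("top",(356.1,247.8)),("scene",(344.7,381)),("scene",(487.6,426.5))]: print(z,n,unproj(cm[n],uv,z).round(4))
# triangulate plate corners
def tri(a,b):
    A=[];B=[]
    f=lambda X:np.r_[proj(cm["top"],X)[0]-a,proj(cm["scene"],X)[0]-b]
    s=least_squares(f,[.5,.03,.1]);return s.x.round(4),s.fun.round(1)
T=lambda u,v:(u/4.5+345,v/4.5+200); S=lambda u,v:(u/3.1+335,v/3.1+240)
print("backL",tri(T(178,170),S(230,37)));print("backR",tri(T(458,108),S(490,103)))
print("dotL",tri(T(279,313),S(251,196)));print("dotR",tri(T(412,280),S(382,234)))
print("boltL",tri(T(129,231),S(172,131)));print("boltR",tri(T(480,149),S(507,225)))
print("baseboltR",tri(T(523,406),S(447,525)));print("baseboltL",tri(T(158,494),S(70,405)))
```

```text
0 top [0.3696 0.0983 0.    ]
0 top [ 0.4125 -0.0751  0.    ]
0 top [0.4979 0.1308 0.    ]
0 scene [0.3691 0.0971 0.    ]
0 scene [ 0.4126 -0.0737  0.    ]
0.01 top [0.3696 0.0991 0.01  ]
0.01 top [ 0.4121 -0.0726  0.01  ]
0.01 top [0.4966 0.1313 0.01  ]
0.01 scene [0.3637 0.0937 0.01  ]
0.01 scene [ 0.4066 -0.0746  0.01  ]
backL (array([0.4986, 0.0911, 0.1225]), array([-0.2,  0.1,  0.1, -0. ]))
backR (array([ 0.5206, -0.0082,  0.1261]), array([-0.5,  0.3,  0.4, -0.1]))
dotL (array([0.4495, 0.0524, 0.1009]), array([ 0., -0., -0.,  0.]))
dotR (array([0.4617, 0.0038, 0.1   ]), array([-0.1,  0.1,  0.1, -0. ]))
boltL (array([0.4827, 0.1045, 0.0732]), array([ 0., -0., -0.,  0.]))
boltR (array([ 0.5143, -0.028 ,  0.0737]), array([-0.1,  0.1,  0.1, -0. ]))
baseboltR (array([ 0.4209, -0.0572,  0.0104]), array([ 0.2, -0.1, -0.1,  0. ]))
baseboltL (array([0.3849, 0.0887, 0.0103]), array([-0.,  0.,  0., -0.]))
```

Run:
```python
from h import *
from plant import manip
cm={n:manip.camera_model(n) for n in("top","scene")}
T=lambda u,v:(u/4.5+345,v/4.5+200); S=lambda u,v:(u/3.1+335,v/3.1+240)
def inv(P,j):
    d=np.array(P)-[j[0],j[1],0];c,s=np.cos(j[2]),np.sin(j[2]);return np.array([c*d[0]+s*d[1],-s*d[0]+c*d[1],d[2]]).round(4)
for j in[(.456,.028,.242),]:
  for z in(.07,.08,.085): print(z,[inv(unproj(cm["top"],T(*u),z),j) for u in[(195,440),(530,360)]],[inv(unproj(cm["scene"],S(*u),z),j) for u in[(118,270),(460,370)]])
  for p in[(.4986,.0911,.1225),(.5206,-.0082,.1261),(.4827,.1045,.0732),(.5143,-.028,.0737),(.4209,-.0572,.0104),(.3849,.0887,.0103),(.4495,.0524,.1009),(.4617,.0038,.1)]: print(inv(p,j))
  for p in [(.05,.052,.082),(-.056,.052,.086),(-.067,.09,0),(.067,.09,0),(-.067,-.09,0),(.067,-.09,0)]:
    print(p,proj(cm["top"],tf(j,[p]))[0].round(1),proj(cm["scene"],tf(j,[p]))[0].round(1))
```

```text
0.07 [array([-0.0378,  0.063 ,  0.07  ]), array([-0.0382, -0.0666,  0.07  ])] [array([-0.0284,  0.0673,  0.07  ]), array([-0.0275, -0.0641,  0.07  ])]
0.08 [array([-0.0379,  0.0641,  0.08  ]), array([-0.0383, -0.0641,  0.08  ])] [array([-0.0358,  0.0653,  0.08  ]), array([-0.035 , -0.0638,  0.08  ])]
0.085 [array([-0.0379,  0.0647,  0.085 ]), array([-0.0383, -0.0628,  0.085 ])] [array([-0.0395,  0.0644,  0.085 ]), array([-0.0387, -0.0637,  0.085 ])]
[0.0565 0.0511 0.1225]
[ 0.054  -0.0506  0.1261]
[0.0443 0.0679 0.0732]
[ 0.0432 -0.0683  0.0737]
[-0.0545 -0.0743  0.0104]
[-0.0545  0.076   0.0103]
[-0.0005  0.0252  0.1009]
[-0.0003 -0.0249  0.1   ]
(0.05, 0.052, 0.082) [382.4 245.2] [404.4 277.7]
(-0.056, 0.052, 0.086) [398.6 306.6] [379.  340.6]
(-0.067, 0.09, 0) [373.7 318.5] [343.4 380. ]
(0.067, 0.09, 0) [355.8 247. ] [376.5 301.6]
(-0.067, -0.09, 0) [470.3 295.1] [488.9 427.3]
(0.067, -0.09, 0) [450.7 224.1] [508.  339.2]
```

```bash
cat >> h.py <<'E'
def go(o,pos,ang=None):
    M=R.from_rotvec(o["ee_rot"]).as_matrix(); d=M.T@(np.array(pos)-o["ee_pos"])
    a=np.degrees(np.arctan2(M[1,0],M[0,0])); t=0
    if ang is not None:
        t=-(ang-a); t=(t+90)%180-90
    print("pos",o["ee_pos"].round(4),"toolx deg",a.round(2),"tilt",M[2,2].round(4),"-> shift",d.round(4),"turn",round(t,2))
J=(.4725,.0321,.242)
E
python3 - <<'E'
from h import *
from plant import manip
o=manip.get_obs()
p=tf(J,[(.038,0,.15)])[0];print(p);go(o,p,103.9)
go(o,p-[0,0,.068],103.9)
E
```

```text
[0.5093927 0.0412065 0.15     ]
pos [0.2004 0.565  0.1981] toolx deg 70.47 tilt -1.0 -> shift [-0.3903  0.4663  0.0486] turn -33.43
pos [0.2004 0.565  0.1981] toolx deg 70.47 tilt -1.0 -> shift [-0.3902  0.4663  0.1166] turn -33.43
```

Emit:
apply_moves:
  series:
    - [0,-0.2,0.23,0.02,-17]
    - [0,-0.39,0.466,0.03,-33.4]
    - [0,-0.39,0.466,0.03,-33.4]
    - [0,-0.39,0.466,0.03,-33.4]
    - [0,-0.39,0.466,0.03,-33.4]
    - [0,-0.39,0.466,0.03,-33.4]
    - [0,-0.39,0.466,0.03,-33.4]
    - [0,-0.39,0.466,0.03,-33.4]
    - [0,-0.39,0.466,0.03,-33.4]
    - [0,-0.39,0.466,0.03,-33.4]
    - [0,-0.39,0.466,0.03,-33.4]
    - [0,-0.39,0.466,0.03,-33.4]
    - [0,-0.39,0.466,0.03,-33.4]
  newtons: 40

```text
time: 1.78
ee_pos: [0.5086, 0.0427, 0.1686]
ee_rot: [-1.935, -2.475, 0.002]
ft_force: [-0.2, 0.2, -0.4]
width: 0.0
```

Emit:
apply_moves:
  series:
    - [0,0,0,0.04,0]
    - [0,0,0,0.045,0]
    - [0,0,0,0.05,0]
    - [0,0,0,0.055,0]
    - [0,0,0,0.06,0]
    - [0,0,0,0.065,0]
    - [0,0,0,0.068,0]

```text
time: 2.65
ee_pos: [0.5084, 0.0426, 0.1004]
ee_rot: [-1.935, -2.475, 0.002]
ft_force: [0.2, -0.3, -0.1]
width: -0.002
```

Run:
```python
from plant import manip
import cv2
t=manip.capture("scene")[:,:,::-1]
cv2.imwrite("pics/s1.png",cv2.resize(t[130:430,250:590],None,fx=2,fy=2,interpolation=cv2.INTER_CUBIC))
```

```text
(no output)
```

View pics/s1.png

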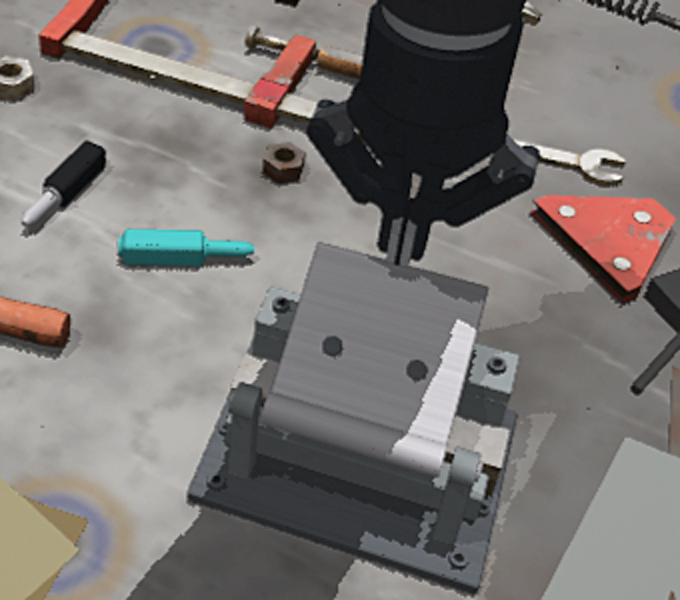

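Run:
```python
from plant import manip
import cv2
t=manip.capture("top")[:,:,::-1]; s=manip.capture("scene")[:,:,::-1]
w=manip.capture("wrist")[:,:,::-1]
a=cv2.resize(t[180:320,340:480],(400,400),interpolation=cv2.INTER_CUBIC)
b=cv2.resize(s[220:320,390:490],(400,400),interpolation=cv2.INTER_CUBIC)
cv2.imwrite("pics/c1.png",cv2.hconcat([a,b])); cv2.imwrite("pics/w1.png",w)
```

```text
(no output)
```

View pics/c1.png

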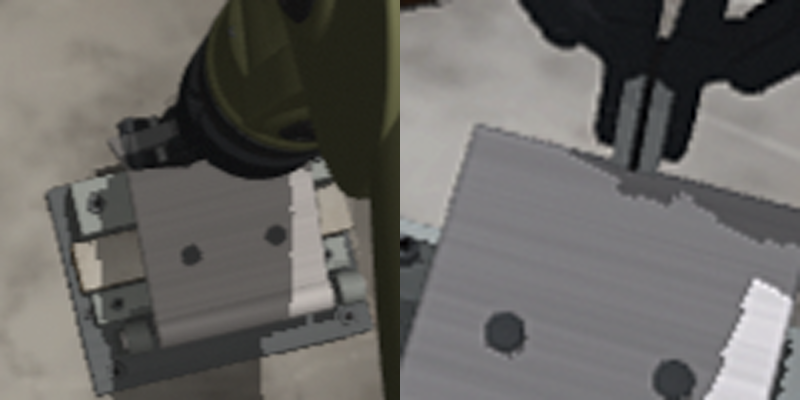

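View pics/w1.png

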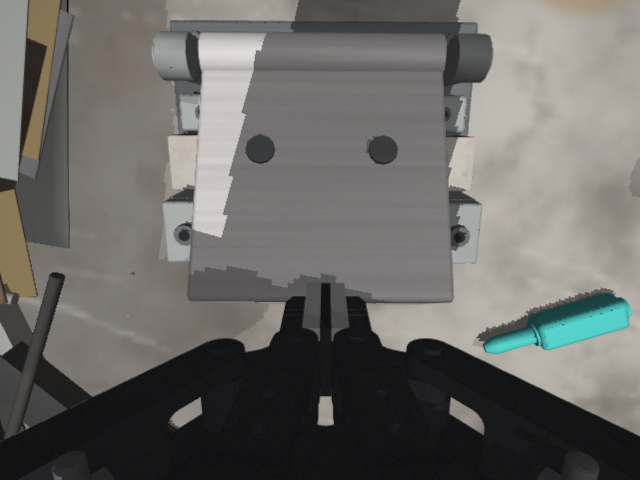

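Run:
```python
from h import *
from plant import manip
cm={n:manip.camera_model(n) for n in("top","scene","wrist")}
T=lambda u,v:(u/4.5+345,v/4.5+200); S=lambda u,v:(u/3.1+335,v/3.1+240)
def tri(**k):
    f=lambda X:np.concatenate([proj(cm[n],X)[0]-k[n] for n in k])
    s=least_squares(f,[.5,.03,.1]);return s.x.round(4),s.fun.round(1)
def inv(P,j=J):
    d=np.array(P)-[j[0],j[1],0];c,s=np.cos(j[2]),np.sin(j[2]);return np.array([c*d[0]+s*d[1],-s*d[0]+c*d[1],d[2]]).round(4)
for nm,k in {"bR":dict(scene=S(490,103),wrist=(189,300)),"bL":dict(scene=S(230,37),wrist=(453,300)),"dotL":dict(scene=S(251,196),wrist=(383,149)),"dotR":dict(scene=S(382,234),wrist=(260,149)),"boltL":dict(scene=S(172,131),wrist=(460,237)),"boltR":dict(scene=S(507,225),wrist=(183,235))}.items():
    x,f=tri(**k);print(nm,x,inv(x),f)
o=manip.get_obs();print(o["ee_pos"],o["time"]);print(proj(cm["wrist"],o["ee_pos"]),proj(cm["scene"],o["ee_pos"]))
```

```text
bR [ 0.5223 -0.0087  0.1262] [ 0.0386 -0.0515  0.1262] [ 1.4 -0.8  0.4 -0.3]
bL [0.4987 0.0927 0.123 ] [0.04   0.0526 0.123 ] [-0.9 -0.8 -0.4 -0.1]
dotL [0.4492 0.0525 0.1012] [-0.0177  0.0254  0.1012] [-0.2 -0.1 -0.1 -0. ]
dotR [0.4614 0.0032 0.1008] [-0.0177 -0.0254  0.1008] [ 0.5 -0.   0.2 -0.1]
boltL [0.4827 0.1061 0.0737] [0.0276 0.0694 0.0737] [-1.  -0.8 -0.5 -0.2]
boltR [ 0.5147 -0.0291  0.0752] [ 0.0263 -0.0695  0.0752] [ 1.4 -0.6  0.5 -0.3]
[0.50854593 0.04259358 0.10064724] 2.85
[[325.12781434 274.04594446]] [[446.72439735 275.81962222]]
```

Run:
```python
from h import *
from plant import manip
import cv2
o=manip.get_obs();print(o["ft_force"],o["joint_torque"])
cm={n:manip.camera_model(n) for n in("scene","wrist")}
w=manip.capture("wrist")[:,:,::-1]; s=manip.capture("scene")[:,:,::-1]
a=cv2.resize(w[240:360,250:400],(750,600),interpolation=cv2.INTER_CUBIC)
cv2.imwrite("pics/w2.png",a)
cv2.imwrite("pics/s2.png",cv2.resize(s[235:285,415:475],(720,600),interpolation=cv2.INTER_CUBIC))
o=manip.get_obs();print(o["ft_force"],cm["wrist"]["cam_to_world"][:3,3])
```

```text
[-0.01795927  0.07357721 -0.5984193 ] [-1.97548623e-03 -4.44507015e+01  3.09451282e+01  6.05738882e-03
 -4.03487793e-03  3.39069777e-05]
[-0.10723628  0.0194359   0.73179587] [0.44329619 0.02687574 0.2770064 ]
```

View pics/w2.png

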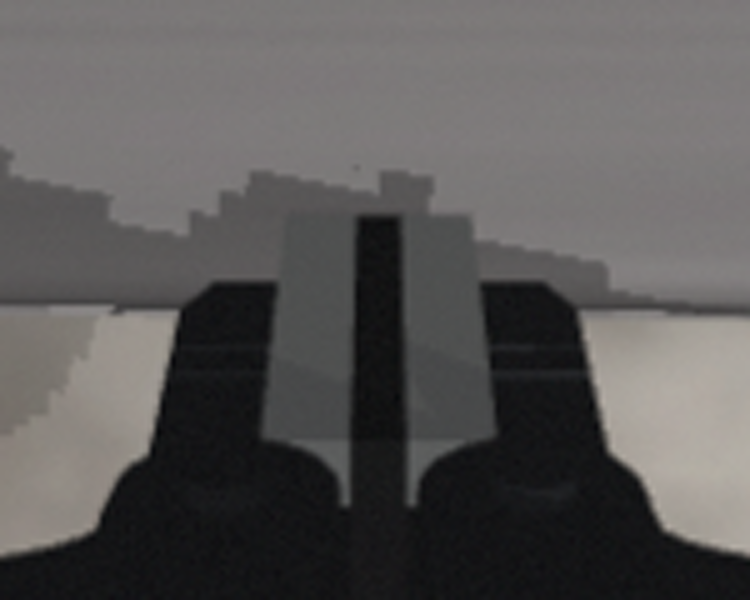

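View pics/s2.png

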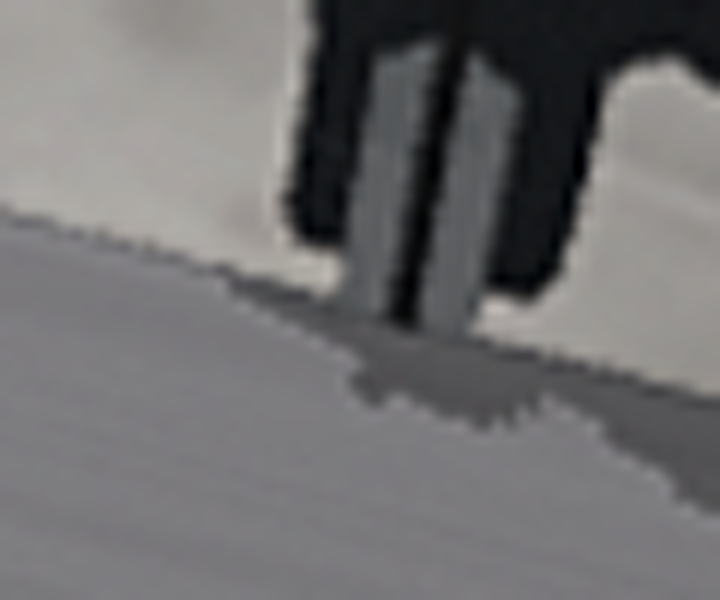

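Run:
```python
from h import *
from plant import manip
cm={n:manip.camera_model(n) for n in("top","scene","wrist")}
def tri(**k):
    f=lambda X:np.concatenate([proj(cm[n],X)[0]-k[n] for n in k])
    s=least_squares(f,[.5,.03,.1]);return s.x.round(4),s.fun.round(1)
W=lambda u,v:(250+u/5,240+v/5);S=lambda u,v:(415+u/12,235+v/12)
print(tri(wrist=W(285,215),scene=S(470,335)),tri(wrist=W(470,215),scene=S(340,300)))
print(tri(wrist=W(378,215),scene=S(400,325)))
```

```text
(array([0.5007, 0.034 , 0.1356]), array([-0.,  0., -0.,  0.])) (array([0.4974, 0.0469, 0.1358]), array([-0.1,  0. , -0.4, -0.1]))
(array([0.4998, 0.0407, 0.1338]), array([ 0. , -0. ,  0.1,  0. ]))
```

Emit:
apply_moves:
  series:
    - [0,0,-0.005,-0.055,0]
    - [0,0,-0.01,-0.055,0]
    - [0,0,-0.01,-0.055,0]

```text
time: 3.32
ee_pos: [0.4989, 0.0402, 0.1559]
ee_rot: [1.935, 2.474, -0.001]
ft_force: [-0.1, 0.4, -0.3]
width: -0.002
```

Run:
```python
from h import *
from plant import manip
import cv2
o=manip.get_obs();print(o["ee_pos"],o["width"])
cm={n:manip.camera_model(n) for n in("scene","wrist")}
w=manip.capture("wrist")[:,:,::-1].copy(); s=manip.capture("scene")[:,:,::-1].copy()
for im,n in((w,"wrist"),(s,"scene")):
    u=proj(cm[n],o["ee_pos"])[0];print(u);cv2.circle(im,(int(round(u[0])),int(round(u[1]))),1,(0,0,255),-1)
a=cv2.resize(w[220:360,255:395],(400,400),interpolation=cv2.INTER_CUBIC)
b=cv2.resize(s[200:300,400:500],(400,400),interpolation=cv2.INTER_CUBIC)
cv2.imwrite("pics/c3.png",cv2.hconcat([a,b]))
```

```text
[0.49891331 0.04023006 0.15588291] -0.0021305553192100847
[325.15961828 274.0435581 ]
[450.90106319 249.48345939]
```

View pics/c3.png

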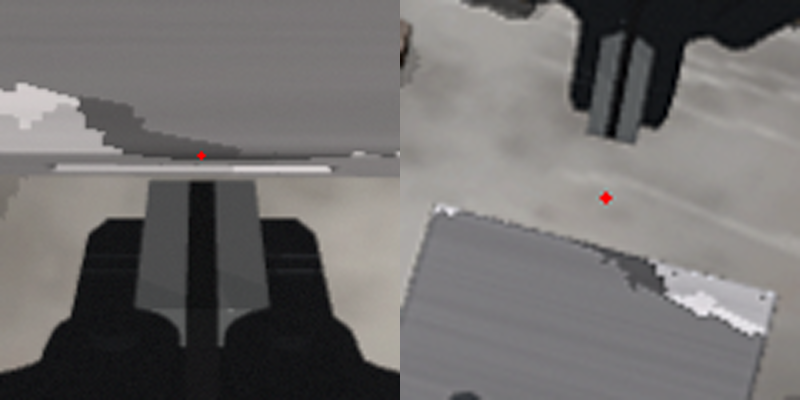

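Run:
```python
from h import *
from plant import manip
cm={n:manip.camera_model(n) for n in("top","scene","wrist")}
def tri(**k):
    f=lambda X:np.concatenate([proj(cm[n],X)[0]-k[n] for n in k])
    s=least_squares(f,[.5,.03,.1]);return s.x,s.fun.round(1)
x,f=tri(wrist=(325.5,283),scene=(453.2,234.7));o=manip.get_obs()["ee_pos"];print(x,f,x-o)
print(proj(cm["wrist"],o+[-.0107,-.0026,.02]),proj(cm["scene"],o+[-.0107,-.0026,.02]))
M=cm["wrist"]["cam_to_world"];print(M)
for h in(0,.01,.02,.03,.035):
  print(h,proj(cm["wrist"],o+[-.0107*0,-.0,h])[0],proj(cm["scene"],o+[0,0,h])[0],proj(cm["wrist"],o+[-.0107,-.0026,h])[0],proj(cm["scene"],o+[-.0107,-.0026,h])[0])
```

```text
[0.48935826 0.03813119 0.1883782 ] [-0.2  0.  -0.6 -0.1] [-0.00894986 -0.00210777  0.03352622]
[[325.21486755 265.88964192]] [[450.63395084 244.4605432 ]]
[[-0.24043219  0.93628671  0.256046    0.43326231]
 [ 0.97066378  0.23247236  0.06138755  0.02450496]
 [-0.00204727  0.26329412 -0.96471344  0.33130064]
 [ 0.          0.          0.          1.        ]]
0 [325.19643213 274.00703409] [450.53312287 250.42248914] [325.30671521 250.63909079] [448.29196662 256.9238878 ]
0.01 [325.14777122 282.36051779] [451.70267164 244.25261067] [325.26331872 257.84472286] [449.4511571  250.75502026]
0.02 [325.09353995 291.67024938] [452.89578566 237.95841519] [325.21486755 265.88964192] [450.63395084 244.4605432 ]
0.03 [325.03272378 302.11039427] [454.11318442 231.53610717] [325.16042396 274.92955171] [451.84107615 238.0365807 ]
0.035 [324.99945982 307.82072555] [454.73122347 228.27568238] [325.13059653 279.88215294] [452.45399899 234.77478736]
```

Emit:
apply_moves:
  series:
    - [0,0,-0.005,0.03,0]
    - [0,0,-0.005,0.045,0]
    - [0,0,-0.005,0.055,0]
    - [0,0,-0.005,0.062,0]
    - [0,0,-0.005,0.066,0]
    - [0,0,-0.005,0.07,0]
    - [0,0,-0.005,0.074,0]

```text
time: 4.3
ee_pos: [0.4944, 0.039, 0.0815]
ee_rot: [1.935, 2.474, -0.001]
ft_force: [1.1, -0.6, 3.0]
width: -0.001
```

Run:
```python
from h import *
from plant import manip
import cv2
s=manip.capture("scene")[:,:,::-1].copy()
cv2.imwrite("pics/c4.png",cv2.resize(s[230:330,380:510],None,fx=4,fy=4,interpolation=cv2.INTER_CUBIC))
print(manip.get_obs()["ft_force"])
```

```text
[ 0.88525211 -0.19030862  3.26146074]
```

View pics/c4.png

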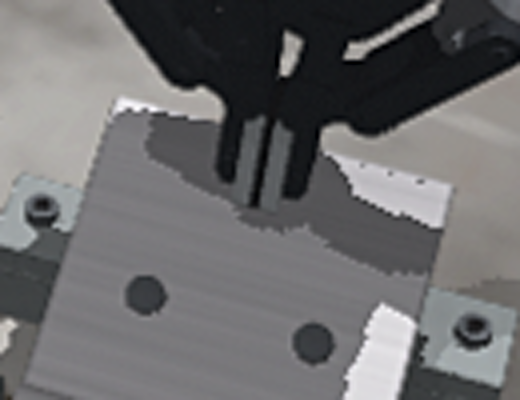

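Emit:
apply_moves:
  series:
    - [0,0,0,0.005,0]
    - [0,0,0,0.01,0]
    - [0,0,0,0.015,0]
    - [0,0,0,0.02,0]
    - [0,0,0,0.025,0]
    - [0,0,0,0.028,0]

```text
time: 5.1
ee_pos: [0.4937, 0.0389, 0.0524]
ee_rot: [-1.935, -2.475, 0.003]
ft_force: [2.0, 0.7, 3.5]
width: 0.001
```

Emit:
apply_moves:
  series:
    - [0,0,0,0.002,0]
    - [0,0,0,0.004,0]
    - [0,0,0,0.005,0]

```text
time: 5.48
ee_pos: [0.494, 0.039, 0.0493]
ee_rot: [1.935, 2.475, -0.002]
ft_force: [-6.3, 0.1, 30.1]
width: 0.001
```

Emit:
apply_moves:
  series:
    - [0,0,0,-0.01,0]
    - [0,0,0,-0.06,0]
    - [0.06,-0.03,0,-0.1,0]
    - [0.06,-0.09,0,-0.1,0]
    - [0.06,-0.14,0,-0.1,0]
    - [0.06,-0.14,0,-0.1,0]

```text
time: 6.22
ee_pos: [0.5271, -0.0996, 0.1487]
ee_rot: [-1.94, -2.47, 0.004]
ft_force: [0.6, 0.4, 0.5]
width: 0.702
```

Run:
```python
from h import *
from plant import manip
import cv2
s=manip.capture("scene")[:,:,::-1].copy();t=manip.capture("top")[:,:,::-1]
cv2.imwrite("pics/s5.png",s)
a=cv2.resize(s[250:430,335:515],(600,600),interpolation=cv2.INTER_CUBIC)
b=cv2.resize(t[205:325,350:480],None,fx=4.5,fy=4.5,interpolation=cv2.INTER_CUBIC)
cv2.imwrite("pics/s5j.png",a);cv2.imwrite("pics/t5j.png",b);cv2.imwrite("pics/t5.png",t)
```

```text
(no output)
```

View pics/s5j.png

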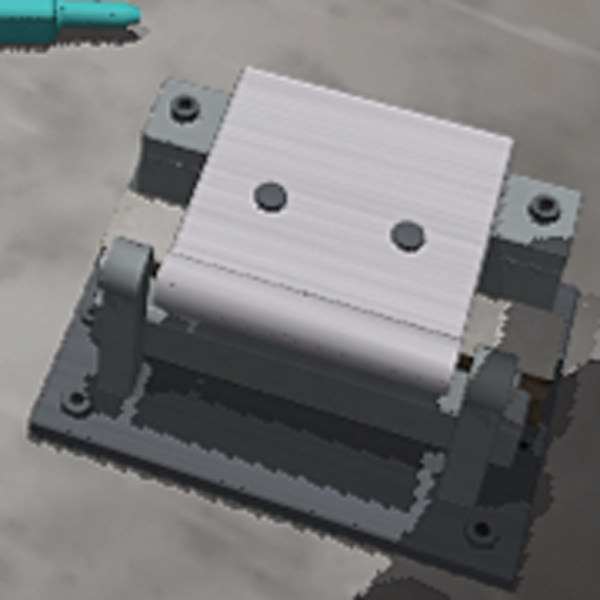

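View pics/t5j.png

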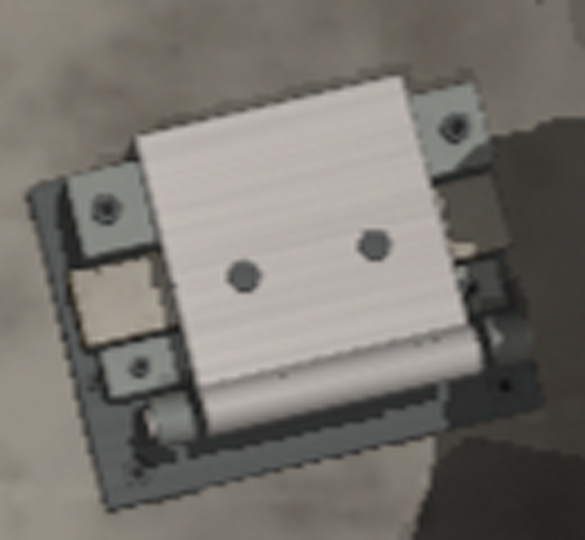

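View pics/s5.png

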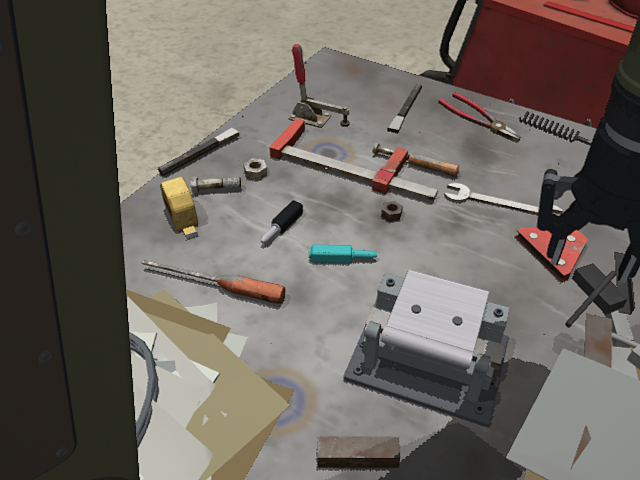

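Run:
```python
from h import *
from plant import manip
cm={n:manip.camera_model(n) for n in("top","scene")}
T=lambda u,v:np.array((u/4.5+350-.4,v/4.5+205-.4)); S=lambda u,v:np.array((u*.3+335-.35,v*.3+250-.35))
def tri(a,b):
    f=lambda X:np.r_[proj(cm["top"],X)[0]-a,proj(cm["scene"],X)[0]-b]
    s=least_squares(f,[.5,.03,.1]);return s.x.round(4),s.fun.round(1)
ob={"bL":(T(138,137),S(248,68)),"bR":(T(402,77),S(512,140)),"dL":(T(244,276),S(270,197)),"dR":(T(374,244),S(407,237)),"oL":(T(106,209),S(185,107)),"oR":(T(455,127),S(544,209))}
X={k:tri(*v) for k,v in ob.items()}
for k in X:print(k,*X[k])
P=np.array([(.05,.052,.082),(.05,-.052,.082)])
r=lambda p:np.r_[(proj(cm["top"],tf(p,P))-[ob["bL"][0],ob["bR"][0]]).ravel(),(proj(cm["scene"],tf(p,P))-[ob["bL"][1],ob["bR"][1]]).ravel()]
s=least_squares(r,J);print(s.x,s.fun.round(1))
for a,b in(("bL","bR"),("dL","dR"),("oL","oR")):
    d=X[a][0]-X[b][0];print(np.arctan2(-d[0],d[1]),np.hypot(d[0],d[1]))
j=s.x
def inv(P,j):
    d=np.array(P)-[j[0],j[1],0];c,s=np.cos(j[2]),np.sin(j[2]);return np.array([c*d[0]+s*d[1],-s*d[0]+c*d[1],d[2]]).round(4)
for k in X:print(k,inv(X[k][0],j))
```

```text
bL [0.51   0.0936 0.0782] [ 0. -0. -0.  0.]
bR [ 0.5327 -0.0053  0.0797] [-0.3  0.2  0.3 -0. ]
dL [0.4572 0.0549 0.081 ] [-0.1  0.   0.  -0. ]
dR [0.4694 0.0064 0.0803] [-0.2  0.1  0.1 -0. ]
oL [0.4832 0.1054 0.0731] [ 0. -0. -0.  0.]
oR [ 0.5151 -0.0268  0.0724] [-0.  0.  0. -0.]
[0.47116873 0.03243275 0.23157661] [-0.3  0.9  0.8  0.5 -1.2 -1.3  1.4 -0.3]
0.22561699013170608 0.10147167092346512
0.24643356025745272 0.05001089881215893
0.23677481650397983 0.1359943013511963
bL [0.0518 0.0506 0.0782]
bR [ 0.0512 -0.0508  0.0797]
dL [-0.0084  0.0251  0.081 ]
dR [-0.0077 -0.0249  0.0803]
oL [0.0285 0.0683 0.0731]
oR [ 0.0292 -0.0677  0.0724]
```

```bash
sed -i 's/^J=.*/J=(.472,.0325,.237)\nPIN=(.5586,.3303,.033)/' h.py
python3 - <<'E'
from h import *
from plant import manip
go(manip.get_obs(),(PIN[0],PIN[1],.07),91.9)
E
```

```text
pos [ 0.5265 -0.0969  0.1486] toolx deg 103.89 tilt -1.0 -> shift [0.4069 0.1339 0.0784] turn 11.99
```

Emit:
apply_moves:
  series:
    - [0.06,0.06,0.02,0,0]
    - [0.06,0.12,0.04,0,6]
    - [0.06,0.18,0.06,0,12]
    - [0.06,0.24,0.08,0,12]
    - [0.06,0.3,0.1,0,12]
    - [0.06,0.36,0.12,0,12]
    - [0.06,0.407,0.134,0.03,12]
    - [0.06,0.407,0.134,0.078,12]
    - [0.06,0.407,0.134,0.078,12]
    - [0.06,0.407,0.134,0.078,12]

```text
time: 7.58
ee_pos: [0.5582, 0.3307, 0.0716]
ee_rot: [-2.183, -2.257, 0.003]
ft_force: [-0.1, 0.3, 0.6]
width: 0.706
```

Run:
```python
from h import *
from plant import manip
import cv2
o=manip.get_obs();print(o["ee_pos"],o["width"])
m=manip.camera_model("wrist")
w=manip.capture("wrist")[:,:,::-1].copy(); s=manip.capture("scene")[:,:,::-1].copy()
cv2.imwrite("pics/w6.png",w)
cv2.imwrite("pics/s6.png",cv2.resize(s[130:270,200:370],None,fx=4,fy=4,interpolation=cv2.INTER_CUBIC))
P=np.array([(-.066,0,0.0),(.03,.0105,.0105),(.03,-.0105,.0105),(-.03,.0105,.0105),(-.03,-.0105,.0105)])+[0,0,.0105]
print(proj(m,tf(PIN,P)).round(1))
```

```text
[0.55816603 0.33066142 0.07163047] 0.706109008542799
[[324.7 122.3]
 [342.7 292.1]
 [306.9 292.1]
 [343.9 190.4]
 [305.6 190.4]]
```

View pics/w6.png

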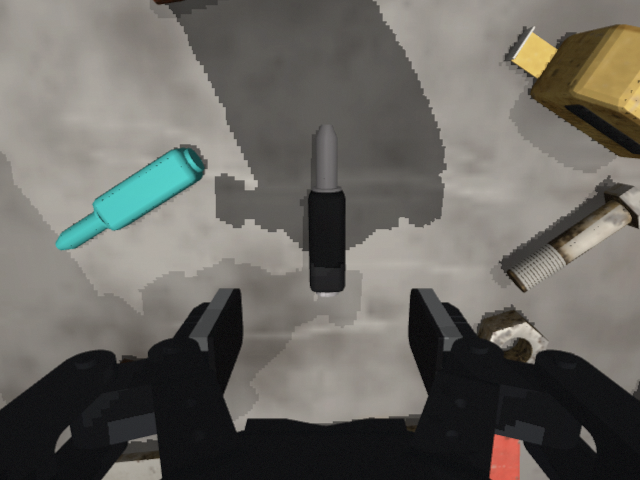

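View pics/s6.png

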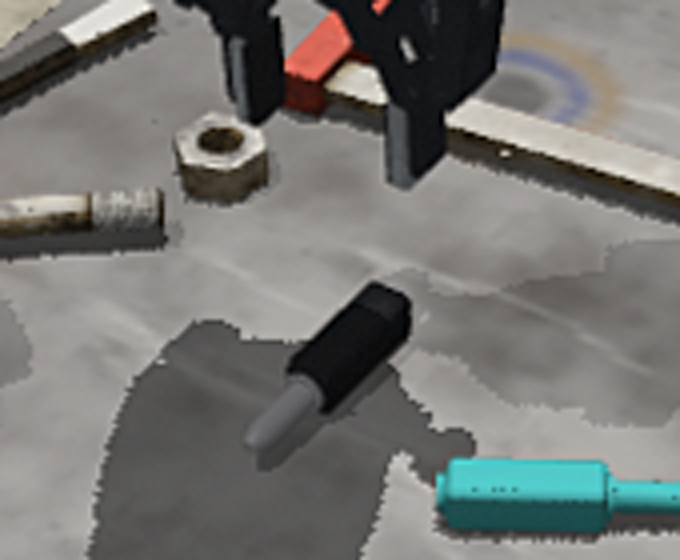

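Run:
```python
from h import *
from plant import manip
m=manip.camera_model("wrist")
for u in((485,325),(475,335),(545,350),(510,360)): print(unproj(m,u,.01))
```

```text
[0.6149355  0.43351347 0.01      ]
[0.62213256 0.428087   0.01      ]
[0.63140027 0.4744469  0.01      ]
[0.63935472 0.45302923 0.01      ]
```

Emit:
apply_moves:
  series:
    - [0.036,0,0,0.03,0]
    - [0.036,0,0,0.06,0]
    - [0.036,0,0,0.075,0]
    - [0.036,0,0,0.075,0]

```text
time: 8.18
ee_pos: [0.5597, 0.3304, -0.0019]
ee_rot: [-2.185, -2.256, -0.0]
ft_force: [0.7, -0.7, 0.2]
width: 0.421
```

Run:
```python
from h import *
from plant import manip
import cv2
o=manip.get_obs();print(o["ee_pos"],o["width"],o["ft_force"])
cm={n:manip.camera_model(n) for n in("scene","wrist")}
w=manip.capture("wrist")[:,:,::-1].copy(); s=manip.capture("scene")[:,:,::-1].copy()
a=cv2.resize(w[180:380,225:425],(400,400),interpolation=cv2.INTER_CUBIC)
b=cv2.resize(s[180:260,245:325],(400,400),interpolation=cv2.INTER_CUBIC)
cv2.imwrite("pics/c7.png",cv2.hconcat([a,b]))
```

```text
[ 0.55970797  0.33041324 -0.00193936] 0.42060608418705747 [ 0.66716388 -0.66507982  0.21117095]
```

View pics/c7.png

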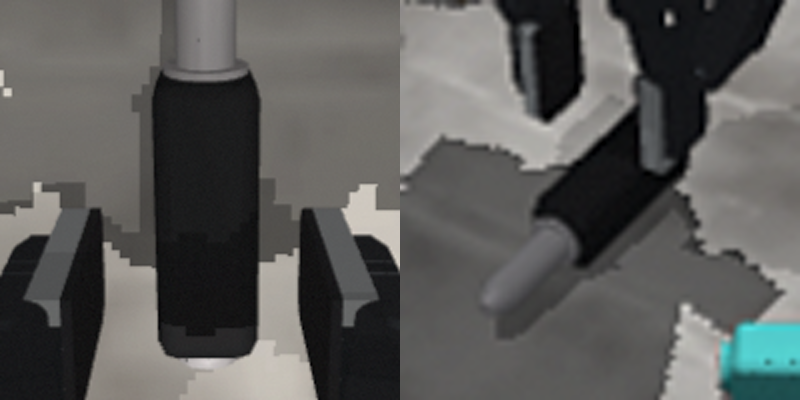

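Emit:
apply_moves:
  series:
    - [0.036,0,-0.001,0.014,0]
    - [0.036,0,-0.001,0.024,0]
    - [0.036,0,-0.001,0.026,0]

```text
time: 8.65
ee_pos: [0.5589, 0.3308, -0.0278]
ee_rot: [-2.185, -2.256, -0.001]
ft_force: [-0.1, 0.0, -0.0]
width: 0.422
```

Run:
```python
from h import *
from plant import manip
import cv2
o=manip.get_obs();print(o["ee_pos"],o["width"],o["ft_force"])
w=manip.capture("wrist")[:,:,::-1].copy(); s=manip.capture("scene")[:,:,::-1].copy()
a=cv2.resize(w[180:380,225:425],(400,400),interpolation=cv2.INTER_CUBIC)
b=cv2.resize(s[180:260,245:325],(400,400),interpolation=cv2.INTER_CUBIC)
cv2.imwrite("pics/c8.png",cv2.hconcat([a,b]))
```

```text
[ 0.55890444  0.33077366 -0.02784861] 0.42206209653841814 [-0.1297004   0.00813235 -0.02743713]
```

View pics/c8.png

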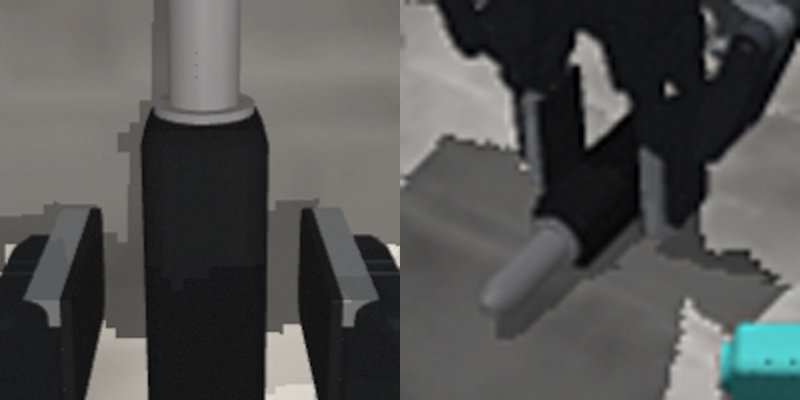

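Emit:
apply_moves:
  series:
    - [0.036,0,0,0.003,0]
    - [0.036,0,0,0.005,0]
    - [0.03,0,0,0.005,0]
    - [0.015,0,0,0.005,0]
    - [0.01,0,0,0.005,0]
    - [0.01,0,0,0.005,0]
    - [0.01,0,0,0.005,0]
  newtons: 60

```text
time: 9.62
ee_pos: [0.5596, 0.3312, -0.032]
ee_rot: [-2.185, -2.256, -0.003]
ft_force: [0.2, 0.1, 2.8]
width: 0.23
```

Run:
```python
from h import *
from plant import manip
p=tf(J,[(.14,0,.05)])[0]
go(manip.get_obs(),p,103.6)
```

```text
pos [ 0.5596  0.3312 -0.032 ] toolx deg 91.84 tilt -1.0 -> shift [-0.2671  0.04   -0.0825] turn -11.76
```

Emit:
apply_moves:
  series:
    - [0.01,0,0,-0.05,0]
    - [0.01,0,0.02,-0.0825,0]
    - [0.01,-0.05,0.04,-0.0825,-6]
    - [0.01,-0.1,0.04,-0.0825,-11.8]
    - [0.01,-0.15,0.04,-0.0825,-11.8]
    - [0.01,-0.2,0.04,-0.0825,-11.8]
    - [0.01,-0.24,0.04,-0.0825,-11.8]
    - [0.01,-0.267,0.04,-0.0825,-11.8]
    - [0.01,-0.267,0.04,-0.0825,-11.8]
    - [0.01,-0.267,0.04,-0.0825,-11.8]

```text
time: 10.88
ee_pos: [0.6079, 0.0659, 0.0498]
ee_rot: [-1.941, -2.469, -0.004]
ft_force: [0.3, 0.8, -0.7]
width: 0.232
```

Run:
```python
from h import *
from plant import manip
import cv2
o=manip.get_obs();print(o["ee_pos"],o["ee_rot"],o["width"],o["ft_force"])
m=manip.camera_model("wrist")
w=manip.capture("wrist")[:,:,::-1].copy(); s=manip.capture("scene")[:,:,::-1].copy()
cv2.imwrite("pics/w9.png",w);cv2.imwrite("pics/s9.png",cv2.resize(s[180:380,360:620],None,fx=3,fy=3,interpolation=cv2.INTER_CUBIC))
G=(o["ee_pos"][0],o["ee_pos"][1],.237)
print(proj(m,tf(G,[(-.066,0,.0425+o["ee_pos"][2]),(-.03,0,.053+o["ee_pos"][2])])))
print(proj(m,tf(J,[(.05,.052,.082),(.05,-.052,.082)])))
```

```text
[0.60789393 0.06587314 0.04980076] [-1.94116478 -2.46856938 -0.00363471] 0.23197319325909221 [ 0.31258682  0.79775559 -0.73348566]
[[325.35603321 123.20913638]
 [325.36545448 244.43334541]]
[[487.15601956  45.04280389]
 [160.03557629  44.92117494]]
```

View pics/w9.png

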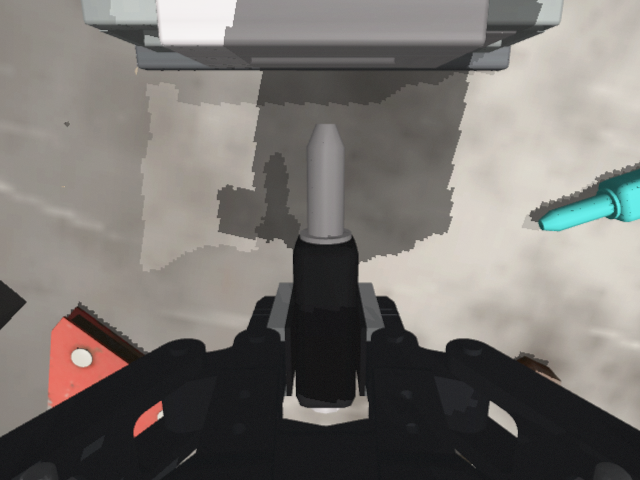

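View pics/s9.png

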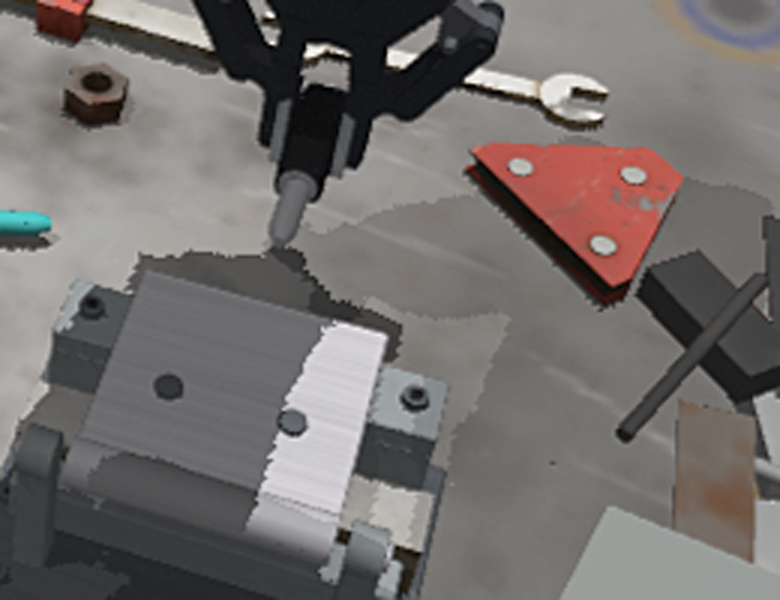

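```bash
cat >> h.py <<'E'
def jig(o):
    d=o["ee_pos"][:2]-np.array(J[:2]);c,s=np.cos(J[2]),np.sin(J[2]); f=o["ft_force"]
    print("nose jig x,y",((c*d[0]+s*d[1]-.066)*1e3).round(2),((-s*d[0]+c*d[1])*1e3).round(2),"z",(o["ee_pos"][2]*1e3+42.5).round(2),"F jig xyz",(c*f[0]+s*f[1]).round(1),(-s*f[0]+c*f[1]).round(1),f[2].round(1),"t",o["time"])
def tgt(nx,y,z): return tf(J,[(nx+.066,y,z-.0425)])[0]
E
python3 - <<'E'
from h import *
from plant import manip
o=manip.get_obs();jig(o);go(o,tgt(.065,-.021,.045),103.6);go(o,tgt(.045,-.021,.045),103.6)
print(proj(manip.camera_model("scene"),tf((*o["ee_pos"][:2],.237),[(-.066,0,o["ee_pos"][2]+.0425)])))
E
```

```text
nose jig x,y 74.15 1.1 z 92.39 F jig xyz -0.9 0.1 -1.0 t 10.975
pos [0.608  0.0665 0.0499] toolx deg 103.71 tilt -1.0 -> shift [-0.0222 -0.0093  0.0473] turn 0.11
pos [0.608  0.0665 0.0499] toolx deg 103.71 tilt -1.0 -> shift [-0.0221 -0.0293  0.0473] turn 0.11
[[452.7562475 260.2868829]]
```

Emit:
apply_moves:
  series:
    - [0.01,-0.022,-0.006,0.025,0.1]
    - [0.01,-0.022,-0.006,0.047,0.1]
    - [0.01,-0.022,-0.009,0.047,0.1]
    - [0.01,-0.022,-0.013,0.047,0.1]
    - [0.01,-0.022,-0.017,0.047,0.1]
    - [0.01,-0.022,-0.02,0.047,0.1]

```text
time: 11.72
ee_pos: [0.5941, 0.0406, 0.0037]
ee_rot: [1.942, 2.469, 0.005]
ft_force: [-0.3, 0.3, -0.5]
width: 0.231
```

Run:
```python
from h import *
from plant import manip
import cv2
o=manip.get_obs();jig(o);go(o,tgt(.045,-.021,.045),103.6)
w=manip.capture("wrist")[:,:,::-1].copy()
cv2.imwrite("pics/w10.png",w)
```

```text
nose jig x,y 54.62 -20.75 z 46.19 F jig xyz -0.2 0.4 -0.5 t 11.725
pos [0.5941 0.0406 0.0037] toolx deg 103.63 tilt -1.0 -> shift [-0.0002 -0.0096  0.0012] turn 0.03
```

View pics/w10.png

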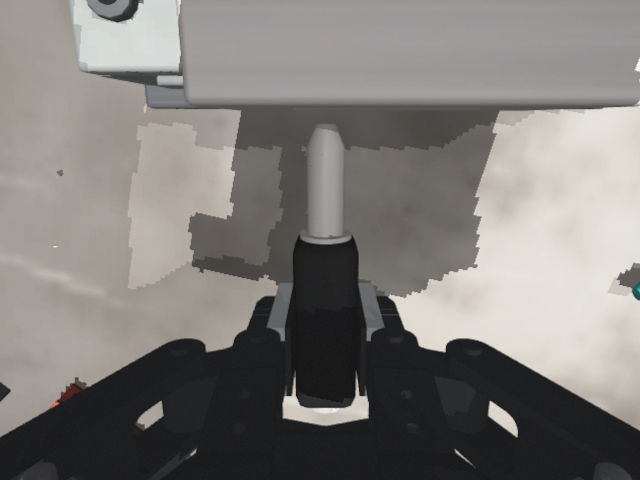

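Emit:
apply_moves:
  series:
    - [0.01,0,-0.003,0.001,0]
    - [0.01,0,-0.006,0.001,0]
    - [0.01,0,-0.008,0.001,0]
    - [0.01,0,-0.0095,0.001,0]

```text
time: 12.28
ee_pos: [0.5842, 0.0382, 0.0024]
ee_rot: [-1.942, -2.469, -0.004]
ft_force: [-0.1, -0.3, -0.6]
width: 0.231
```

Run:
```python
from h import *
from plant import manip
o=manip.get_obs();jig(o)
```

```text
nose jig x,y 44.38 -20.81 z 44.92 F jig xyz -0.2 -0.3 -0.6 t 12.275
```

Nose is in the slot with no contact. Now I creep to the bar face.

Emit:
apply_moves:
  series:
    - [0.01,0,-0.001,0,0]
    - [0.01,0,-0.002,0,0]

```text
time: 12.52
ee_pos: [0.5826, 0.0378, 0.0025]
ee_rot: [-1.942, -2.469, -0.005]
ft_force: [1.5, 0.5, -1.4]
width: 0.234
```

```bash
cat > j.py <<'E'
from h import *
from plant import manip
jig(manip.get_obs())
E
python3 j.py
```

```text
nose jig x,y 42.71 -20.84 z 45.01 F jig xyz 1.6 0.1 -1.4 t 12.525
```

Emit:
apply_moves:
  series:
    - [0.01,0,-0.0005,0,0]
    - [0.01,0,-0.0008,0,0]

```text
time: 12.78
ee_pos: [0.5826, 0.0378, 0.0027]
ee_rot: [1.942, 2.469, 0.007]
ft_force: [3.5, 0.2, -2.5]
width: 0.234
```

```bash
python3 j.py
```

```text
nose jig x,y 42.75 -20.86 z 45.21 F jig xyz 3.5 -0.6 -2.5 t 12.775
```

Emit:
apply_moves:
  series:
    - [0.01,0.0015,-0.0007,0,0]
    - [0.01,0.003,-0.0007,0,0]
    - [0.01,0.004,-0.0007,0,0]

```text
time: 13.15
ee_pos: [0.5818, 0.0414, 0.0031]
ee_rot: [1.941, 2.468, 0.008]
ft_force: [4.3, -1.9, -0.6]
width: 0.233
```

```bash
python3 j.py
```

```text
nose jig x,y 42.79 -17.12 z 45.56 F jig xyz 3.7 -2.9 -0.6 t 13.15
```

Emit:
apply_moves:
  series:
    - [0.01,0.0015,-0.0006,0.0005,0]
    - [0.01,0.003,-0.0006,0.0005,0]
    - [0.01,0.004,-0.0006,0.0005,0]

```text
time: 13.52
ee_pos: [0.5809, 0.0451, 0.0028]
ee_rot: [1.94, 2.467, 0.008]
ft_force: [5.4, -1.7, -0.7]
width: 0.232
```

```bash
python3 j.py
```

```text
nose jig x,y 42.8 -13.34 z 45.3 F jig xyz 4.8 -2.9 -0.7 t 13.525
```

Emit:
apply_moves:
  series:
    - [0.01,0.0015,-0.0005,0.0004,0]
    - [0.01,0.003,-0.0005,0.0004,0]
    - [0.01,0.004,-0.0005,0.0004,0]

```text
time: 13.9
ee_pos: [0.58, 0.0488, 0.0026]
ee_rot: [1.939, 2.466, 0.009]
ft_force: [5.8, -2.2, -0.1]
width: 0.228
```

```bash
python3 j.py
```

```text
nose jig x,y 42.79 -9.51 z 45.09 F jig xyz 5.2 -3.5 -0.1 t 13.9
```

Emit:
apply_moves:
  series:
    - [0.01,0.0015,-0.0004,0.0003,0]
    - [0.01,0.003,-0.0004,0.0003,0]
    - [0.01,0.004,-0.0004,0.0003,0]

```text
time: 14.28
ee_pos: [0.5792, 0.0525, 0.0025]
ee_rot: [1.939, 2.465, 0.009]
ft_force: [4.8, -2.8, -0.5]
width: 0.23
```

```bash
python3 j.py
```

```text
nose jig x,y 42.86 -5.69 z 44.96 F jig xyz 4.0 -3.9 -0.5 t 14.275
```

Emit:
apply_moves:
  series:
    - [0.01,0.0015,-0.0005,0.0002,0]
    - [0.01,0.003,-0.0005,0.0002,0]
    - [0.01,0.004,-0.0005,0.0002,0]

```text
time: 14.65
ee_pos: [0.5783, 0.0562, 0.0025]
ee_rot: [1.938, 2.465, 0.01]
ft_force: [5.3, -1.9, -0.6]
width: 0.231
```

```bash
python3 j.py
```

```text
nose jig x,y 42.89 -1.88 z 44.96 F jig xyz 4.8 -3.1 -0.6 t 14.65
```

Emit:
apply_moves:
  series:
    - [0.01,0.0015,-0.0005,0.0002,0]
    - [0.01,0.003,-0.0005,0.0002,0]
    - [0.01,0.004,-0.0005,0.0002,0]

```text
time: 15.02
ee_pos: [0.5774, 0.0599, 0.0024]
ee_rot: [1.937, 2.464, 0.01]
ft_force: [5.8, -1.3, -0.6]
width: 0.239
```

```bash
python3 j.py
```

```text
nose jig x,y 42.92 1.89 z 44.92 F jig xyz 5.4 -2.6 -0.6 t 15.025
```

Emit:
apply_moves:
  series:
    - [0.01,0.0015,-0.0004,0.0001,0]
    - [0.01,0.003,-0.0004,0.0001,0]
    - [0.01,0.004,-0.0004,0.0001,0]

```text
time: 15.4
ee_pos: [0.5766, 0.0636, 0.0025]
ee_rot: [1.937, 2.463, 0.01]
ft_force: [4.7, -0.6, -1.0]
width: 0.233
```

```bash
python3 j.py
```

```text
nose jig x,y 42.96 5.72 z 44.99 F jig xyz 4.5 -1.7 -1.0 t 15.4
```

Emit:
apply_moves:
  series:
    - [0.01,0.0015,-0.0005,0.0001,0]
    - [0.01,0.003,-0.0005,0.0001,0]
    - [0.01,0.004,-0.0005,0.0001,0]

```text
time: 15.78
ee_pos: [0.5755, 0.0674, 0.0025]
ee_rot: [1.936, 2.463, 0.011]
ft_force: [5.4, -1.2, -1.6]
width: 0.23
```

```bash
python3 j.py
```

```text
nose jig x,y 42.79 9.63 z 45.03 F jig xyz 5.0 -2.5 -1.6 t 15.775
```

Emit:
apply_moves:
  series:
    - [0.01,0.0015,-0.0005,0.0001,0]
    - [0.01,0.003,-0.0005,0.0001,0]
    - [0.01,0.004,-0.0005,0.0001,0]

```text
time: 16.15
ee_pos: [0.5725, 0.0714, 0.0018]
ee_rot: [1.937, 2.464, 0.008]
ft_force: [0.2, -0.3, -0.9]
width: 0.237
```

```bash
python3 j.py
```

```text
nose jig x,y 40.8 14.26 z 44.27 F jig xyz 0.1 -0.3 -0.9 t 16.15
```

Emit:
apply_moves:
  series:
    - [0.01,0,-0.001,-0.0005,0]
    - [0.01,0,-0.002,-0.0005,0]

```text
time: 16.4
ee_pos: [0.57, 0.0709, 0.0021]
ee_rot: [1.938, 2.465, 0.008]
ft_force: [0.1, -0.5, -1.1]
width: 0.23
```

```bash
python3 j.py
```

```text
nose jig x,y 38.26 14.37 z 44.59 F jig xyz -0.0 -0.6 -1.1 t 16.4
```

Emit:
apply_moves:
  series:
    - [0.01,0,-0.001,-0.0003,0]
    - [0.01,0,-0.002,-0.0003,0]

```text
time: 16.65
ee_pos: [0.5679, 0.0704, 0.0024]
ee_rot: [1.938, 2.465, 0.008]
ft_force: [0.6, -0.1, -1.1]
width: 0.23
```

```bash
python3 j.py
```

```text
nose jig x,y 36.14 14.37 z 44.89 F jig xyz 0.5 -0.2 -1.1 t 16.65
```

Emit:
apply_moves:
  series:
    - [0.01,0,-0.001,0,0]
    - [0.01,0,-0.002,0,0]

```text
time: 16.9
ee_pos: [0.5659, 0.0699, 0.0024]
ee_rot: [1.938, 2.465, 0.008]
ft_force: [-0.3, 0.0, -0.5]
width: 0.233
```

```bash
python3 j.py
```

```text
nose jig x,y 34.05 14.32 z 44.91 F jig xyz -0.3 0.1 -0.5 t 16.9
```

Emit:
apply_moves:
  series:
    - [0.01,0,-0.001,0,0]
    - [0.01,0,-0.002,0,0]

```text
time: 17.15
ee_pos: [0.5639, 0.0694, 0.0024]
ee_rot: [1.938, 2.465, 0.008]
ft_force: [-0.1, -0.5, -0.7]
width: 0.235
```

```bash
python3 j.py
```

```text
nose jig x,y 32.02 14.31 z 44.9 F jig xyz -0.2 -0.5 -0.7 t 17.15
```

Emit:
apply_moves:
  series:
    - [0.01,0,-0.0012,0,0]
    - [0.01,0,-0.0024,0,0]
    - [0.01,0,-0.0036,0,0]

```text
time: 17.52
ee_pos: [0.5604, 0.0686, 0.0024]
ee_rot: [1.938, 2.465, 0.008]
ft_force: [-0.4, 0.1, -0.5]
width: 0.232
```

```bash
python3 j.py
```

```text
nose jig x,y 28.36 14.33 z 44.87 F jig xyz -0.4 0.2 -0.5 t 17.525
```

Emit:
apply_moves:
  series:
    - [0.01,0,-0.0012,0,0]
    - [0.01,0,-0.0024,0,0]
    - [0.01,0,-0.0036,0,0]
    - [0.01,0,-0.0048,0,0]
    - [0.01,0,-0.006,0,0]

```text
time: 18.15
ee_pos: [0.5545, 0.0672, 0.0023]
ee_rot: [1.938, 2.465, 0.008]
ft_force: [0.6, 0.2, -1.4]
width: 0.231
```

```bash
python3 j.py
```

```text
nose jig x,y 22.29 14.32 z 44.84 F jig xyz 0.6 0.0 -1.4 t 18.15
```

Emit:
apply_moves:
  series:
    - [0.01,0,-0.0012,0,0]
    - [0.01,0,-0.0024,0,0]
    - [0.01,0,-0.0036,0,0]
    - [0.01,0,-0.005,0,0]

```text
time: 18.65
ee_pos: [0.5496, 0.066, 0.0023]
ee_rot: [1.938, 2.465, 0.008]
ft_force: [0.2, 1.0, -1.6]
width: 0.227
```

```bash
python3 j.py
```

```text
nose jig x,y 17.26 14.31 z 44.83 F jig xyz 0.5 0.9 -1.6 t 18.65
```

Emit:
apply_moves:
  series:
    - [0.01,0,-0.001,0,0]
    - [0.01,0,-0.0018,0,0]

```text
time: 18.9
ee_pos: [0.5478, 0.0655, 0.0023]
ee_rot: [1.938, 2.465, 0.008]
ft_force: [-0.5, 0.9, -1.2]
width: 0.23
```

```bash
python3 j.py
```

```text
nose jig x,y 15.43 14.32 z 44.83 F jig xyz -0.2 1.0 -1.2 t 18.9
```

Emit:
apply_moves:
  series:
    - [0.01,0,-0.0006,0,0]
    - [0.01,0,-0.0012,0,0]

```text
time: 19.15
ee_pos: [0.5469, 0.0653, 0.0024]
ee_rot: [1.938, 2.465, 0.009]
ft_force: [2.4, 0.8, -1.8]
width: 0.23
```

```bash
python3 j.py
```

```text
nose jig x,y 14.5 14.31 z 44.89 F jig xyz 2.5 0.2 -1.8 t 19.15
```

Emit:
apply_moves:
  series:
    - [0.03,0,0,0,0]
    - [0.04,0,0,0,0]
    - [0.05,0,0,0,0]
    - [0.05,0,0,0,0]

```text
time: 19.65
ee_pos: [0.5469, 0.0653, 0.0024]
ee_rot: [1.938, 2.465, 0.009]
ft_force: [0.9, 0.1, -0.7]
width: 0.588
```

```bash
python3 j.py
python3 - <<'E'
from plant import manip
import cv2
cv2.imwrite("pics/w11.png",manip.capture("wrist")[:,:,::-1])
E
```

```text
nose jig x,y 14.5 14.28 z 44.9 F jig xyz 0.9 -0.2 -0.7 t 19.65
```

View pics/w11.png

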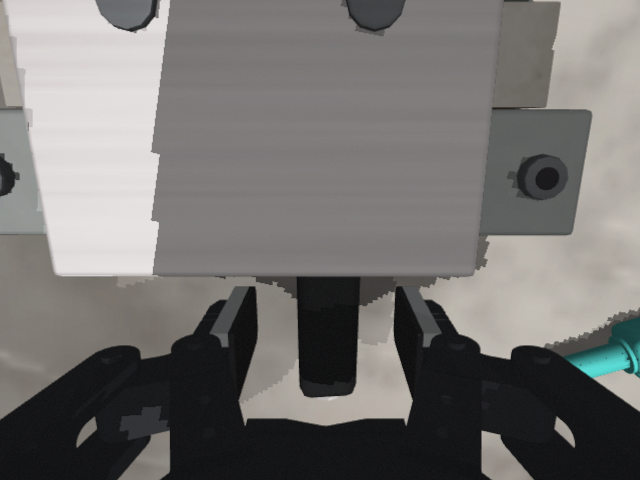

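The pin grip sits against the tongue (edge at row 275, grip in columns 298–358), and both pads are clear of it. Next I lift straight up and back, then check.

Emit:
apply_moves:
  series:
    - [0.05,0,0,-0.03,0]
    - [0.05,0,0,-0.08,0]
    - [0.05,0,0,-0.13,0]
    - [0.05,0.03,0.05,-0.14,0]
    - [0.05,0.08,0.08,-0.14,0]
    - [0.05,0.13,0.08,-0.14,0]
    - [0.05,0.18,0.08,-0.14,0]
    - [0.05,0.2,0.08,-0.14,0]
    - [0.05,0.2,0.08,-0.14,0]

```text
time: 20.82
ee_pos: [0.5758, 0.2793, 0.1425]
ee_rot: [1.935, 2.466, 0.008]
ft_force: [-0.8, -0.3, -0.4]
width: 0.587
```

Run:
```python
from h import *
from plant import manip
import cv2
s=manip.capture("scene")[:,:,::-1].copy();t=manip.capture("top")[:,:,::-1]
a=cv2.resize(s[240:430,335:525],(400,400),interpolation=cv2.INTER_CUBIC)
b=cv2.resize(t[180:320,350:490],(400,400),interpolation=cv2.INTER_CUBIC)
cv2.imwrite("pics/f.png",cv2.hconcat([a,b]))
for z,n in((.0555,"end top z .0555"),):
    P=tf(J,[(.11,.0143,.0555),(.05,.052,.082),(.05,-.052,.082)]);q=proj(manip.camera_model("top"),P);print(q,(q-[350,180])*400/140)
    q=proj(manip.camera_model("scene"),P);print(q,(q-[335,240])*400/190)
```

```text
[[391.02312994 199.99239192]
 [379.79701942 235.61857601]
 [439.51668835 221.58209178]] [[117.20894268  57.12111977]
 [ 85.13434119 158.91021716]
 [255.76196671 118.80597653]]
[[445.5291064  258.52061239]
 [407.88898919 268.41321704]
 [489.67173084 290.67042185]] [[232.69285558  38.99076292]
 [153.45050355  59.81729903]
 [325.6246965  106.67457232]]
```

View pics/f.png

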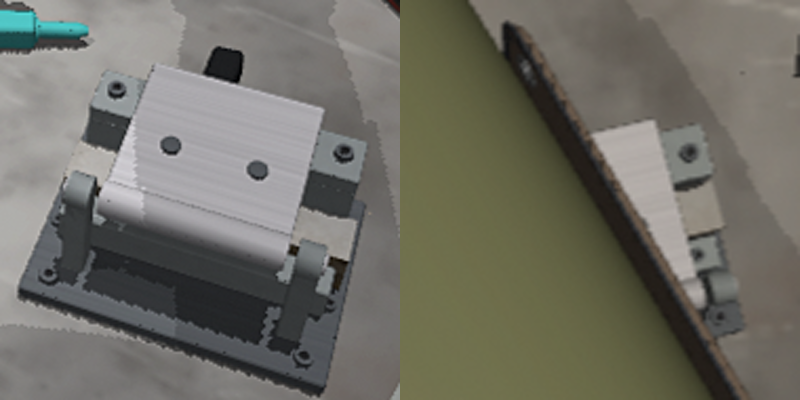

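Emit:
apply_moves:
  series:
    - [0.05,0.06,0,0,0]
    - [0.05,0.12,0,0,0]
    - [0.05,0.18,0,0,0]
    - [0.05,0.18,0,0,0]

```text
time: 21.42
ee_pos: [0.5335, 0.4547, 0.1418]
ee_rot: [1.935, 2.467, 0.009]
ft_force: [0.9, -1.9, 0.7]
width: 0.588
```

Run:
```python
from h import *
from plant import manip
import cv2
s=manip.capture("scene")[:,:,::-1].copy();t=manip.capture("top")[:,:,::-1]
a=cv2.resize(s[240:310,390:500],None,fx=3.6,fy=3.6,interpolation=cv2.INTER_CUBIC)
b=cv2.resize(t[190:260,350:460],None,fx=3.6,fy=3.6,interpolation=cv2.INTER_CUBIC)
cv2.imwrite("pics/f2.png",cv2.hconcat([a,b]))
print(manip.get_obs()["time"],manip.get_obs()["ee_pos"])
```

```text
21.525 [0.5345203  0.45118694 0.14187691]
```

View pics/f2.png

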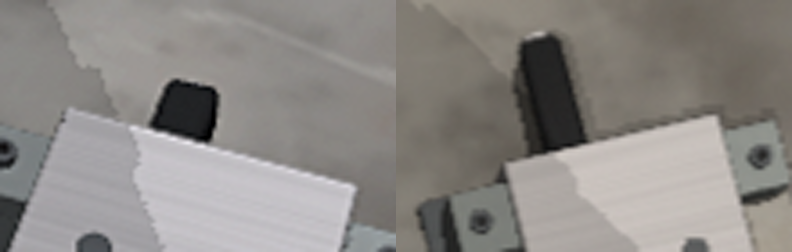

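Run:
```python
from plant import manip
print(manip.close_job())
```

```text
the job is handed in; nothing more can be done
None
```

I shut the hold-down plate, found the hole by feel, pushed the lock pin fully in, let go and handed the job in at about 21.5 s. No verdict is reported back.

- **Plate:** I pressed it down with the closed fingertips until it stopped. The force peaked at about 30 N, which is nearer the 40 N limit than I wanted. The pictures afterwards showed it flat.
- **Feeling for the hole:** I slid the nose along the bar with about 4 to 5 N of push. The push force vanished at about jig y = +14 mm.
- **Pushing in:** the pin went in almost freely and the grip met the tongue at about 2.5 N. By my measurements the nose was then at jig x ≈ 14.5 mm, against 14 mm for fully home.
- **Last checks:** in the top picture, after letting go, the grip's end was within about 1 pixel of where I predicted for a pin fully home. The plate corners were where they were before the pin went in, so the jig had not visibly moved.

**Disagreements:**
- The fingertips were about 33 mm higher than the reported TCP position, shown both by the pictures and by where they touched the plate. I took that offset into account for every height.
- The jig's origin is about 17 mm from the middle of its base, nearer the back.
- In the last scene picture the end of the grip sat about 4 pixels lower than predicted. I take this as slight droop plus camera calibration error, since a plate corner was off by about 3 pixels too.

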